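# Post the faulty drive into the returns box

## Robot

A 6-joint arm with a two-finger parallel gripper is mounted at the origin on the work surface. World frame = base frame: x ahead of the robot, y to its left, z up, the work surface at z = 0. Lengths are in mm, angles in rad, forces in N, time in s.
With the tool pointing down it reaches from about 350 to 1000 mm from the base axis. Payload 7.1 kg.
Tool frame: the origin (TCP) lies between the finger pads; the fingertips stand ahead of it and the grasp point (between the pads) lies 6 mm ahead of it (tip_extent is the z of the fingertips in the tool frame, in mm); z points along the fingers, y is the line along which they close (so a half turn about z gives the same grasp; the last joint's range is limited). The gripper opens to 85 mm and grips with 20 to 120 N. Pads are 22 mm wide; open, the fingers measure 114 mm over their backs; the gripper's body (76 mm by 85 mm) begins 54 mm behind the grasp point. The pads swing forward as they close: fully open they stand 13 mm farther back than shut.
Start: joints at [-1.18, 0.423, 1.63, -0, 1.089, -0.019], TCP at [249.032, -573.226, 234.219] pointing down, gripper open.
Joint ranges: [-3, 3], [-0.9, 2.11], [0.09, 2.58], [-1.31, 4.45], [0.11, 2.69], [-2.54, 2.54]. Speed limits (rad/s): [2.39, 2.39, 3.01, 3.14, 3.14, 3.14].

## Interface

Orientations are given as a rotation vector (axis times angle).
In Python, from cell import get_obs, camera, camera_info, hand_in, tip_extent gives the robot as it stands. The module is installed in compiled form; this text tells all that it offers.
- The arm moves only by the shell command python3 -m creep 'ROWS'. ROWS is JSON, a list of rows, each a list of 3 entries, a list of its own where there are three numbers: the shift along the world's x, y, z in units of 30 mm (1.0 is 30 mm), then the turn, a rotation vector about the world's x, y, z in units of 0.12 rad (1.0 is 0.12 rad), then the finger opening in mm, from 0 to 85.4. A call has 1 to 20 rows; each row shifts and turns the commanded pose from where the row before left it; what a row does not reach is not made up. A row lasts 1/8 s, in which the tool goes at most 62.5 mm and 10.7 degrees, less where a joint would pass 70% of its speed; a pose out of reach is approached as far as the arm can. A call with a number of a shift or a turn outside -1 to 1 is refused whole. A call with a gripper value outside its range is refused whole. The fingers move at their own pace and stop on an object; the grip force is fixed at half the most. Time passes only in rows, so rows that do not move let the fingers close. It gives the time, the measured TCP pose, the force, the opening and the grip force at its end, in the units of the state.
- get_obs(): the state, without advancing time (a new reading comes with each control period).
- camera(name): name is "side" or "top"; returns the picture (400x640x3 uint8, red, green, blue); there is no depth.
- camera_info(name): a dict with "intrinsics" (3x3 intrinsics, pixels), "cam_to_world" (4x4, takes a point from camera to world coordinates). Camera axes: x right, y up, looking along -z (the intrinsics and any distortion apply to the point x, -y, -z); pixel columns grow to the right and rows downward; lengths in mm; the calibration is good to about 2 mm. A picture is of the moment at which its call begins. camera_info takes no time and is no camera call.
- hand_in(): hands the job in; it is judged then, once.
The state is a dict: "time_s": time; "joints": joint angles; "qd": joint speeds; "tau": joint torques, N m; "tcp_pos": TCP position; "eef_rot": TCP orientation; "contact_force": force on the tool from outside, world axes, zero at the start; "moment": the same for the moment, N m; "finger_gap": opening from 0.0 (shut) to 1.0 (fully open); "grasp_force": force on a finger pad.
Only numpy, scipy, OpenCV 4.12 (cv2) and the standard library are available. Lean on these libraries where they do the work, as an engineer would, in place of code of your own. Each camera call takes 0.05 s, during which the arm holds its last target. There are 200 camera calls.

## Task

First push the returns box's open drawer fully home until it clicks in. Then take the faulty drive cartridge, the one with the red tab, from the rack, put it foot first into the slot on top of the returns box and push it right through, past the spring catch, so that it drops into the closed drawer. Leave the two blue-tabbed drives standing in the rack and the radio and the adapter where they are.

Things in the scene. Friction and masses are not known exactly. Their poses are not given: they have to be found in the camera images.
- returns_box: Fixed grey steel returns box; its front faces its own -x. Origin: centre of its underside, on the bench. Base 194 mm deep (x -94 to +100) by 150 wide (y) by 66 high, with a blue-fronted drawer that slides out along -x; on the rear of the base a tower (x -25 to +85, y -70 to +70 mm), its lid 120 mm above the bench.
- slot (a point): Centre of the slot in the tower's flat lid, at lid level (120 mm above the bench, 30 mm in +x from the box's origin). Axes as the box's: x across the slot, y along it, z up. The slot is 19.5 mm (x) by 84 mm (y); a yellow rounded bezel around it, 6 mm wide and 3 mm high, guides a part in. Below it is open space down to the drawer's floor, 110 mm below the lid.
- catch_nose (a point): Nose of a spring catch inside, 27 mm below the lid on the slot's -x side. It grips a cartridge's thick body and holds it even when let go; pushing it down takes about 4 to 9 N. The cartridge drops free by itself once the shoulder (upper edge of its thick body) is pushed about 28 mm below the lid, its tab's top then being about 10 mm above the lid.
- drawer (a joint): How far the drawer is pulled out, in m: 0 is fully home against its stop, the largest value 0.12. It slides with about 1 N of friction; a spring detent resists (about 5 N) between 10 and 4 mm, then draws the drawer home and keeps it there. It moves along the box's x; pushing towards the box's +x closes it.
- drawer_face (a point): Point in the middle of the drawer's flat blue front, on its outer face, 30 mm above the bench; it moves with the drawer. The front is 146 mm wide (y) and spans 4 to 58 mm above the bench; its outer face looks to the box's -x. With the drawer home this point lies 104 mm in -x from the box's origin. A flat black mark near its top edge is only paint. Axes as the box's.
- red_drive: The faulty drive cartridge: a flat aluminium body 16 mm thick (its x) by 80 mm wide (its y) by 50 mm high (z), with a red grip tab centred on top, 8 mm thick (x) by 44 mm wide (y) by 38 mm high, 88 mm in all, 100 to 210 g. Origin: centre of its foot. It stands upright, tab up, in one of the rack's bays; either way round fits the slot.
- red_tab_top (a point): Centre of the upper edge of the red tab, 88 mm above the foot of the red drive; axes as the drive's.
- rack: Fixed black rack, 104 mm (x) by 240 mm (y) by 30 mm high; origin: centre of its underside. Three bays 19.5 mm (y) by 84 mm (x), 24 mm deep, at y = -70, 0 and +70 mm; their floor is 6 mm above the bench. One drive stands in each bay, its thickness along the rack's y, so that its tab's top is 94 mm above the bench.
- drive_a: A good drive with a blue tab, otherwise like the red one, standing in another bay. Origin: centre of its foot. To be left alone.
- drive_b: A second good drive with a blue tab, like drive_a. To be left alone.
- radio: White box-shaped radio unit with metal sockets at its ends, 156 mm long (x) by 38 mm by 37 mm high, lying loose on the bench beyond the rack; origin: under the middle of its white body. To be left alone.
- adapter: Round steel coax adapter, 32 mm across and 40 mm high, standing loose on the bench; origin: centre of its underside. To be left alone.
Mind the look-alikes: they are no part of the job. Leave any purple look-alike of the red_drive alone.

How it is judged (in metres and radians):
On the way, in this order (a step that is already met when the one before it is completed fails the run):
1. the drawer is pushed home (within 4 mm), the red drive still out of the box (value of joint drawer below 0.004 m and horizontal distance between red_drive and slot above 0.06 m), for 0.2 s.
2. the red drive stands in the slot, its foot at least 20 mm below the lid, the drawer still home (value of joint drawer below 0.004 m and z of red_drive in the frame of slot below -0.02 m and angle between red_drive's own z axis and vertical below 0.2 rad and x of red_drive in the frame of slot between -0.008 and 0.008 m and y of red_drive in the frame of slot between -0.008 and 0.008 m), for 0.1 s.
At the end, for the whole second after the job is handed in: The drawer is home (within 4 mm of its stop) and the red drive lies or stands at rest in it, wholly inside the box (its tab's top at least 12 mm below the lid) (value of joint drawer below 0.004 m and z of red_tab_top in the frame of slot below -0.012 m and x of red_drive in the frame of slot between -0.125 and 0.06 m and y of red_drive in the frame of slot between -0.07 and 0.07 m and z of red_drive in the frame of slot below -0.035 m and linear speed of red_drive below 0.02 m/s); the robot touches nothing.
It fails at once if a blue-tabbed drive is moved more than 15 mm (distance of drive_a from where it was at the start of the episode above 0.015 m).
It fails at once if the other blue-tabbed drive is moved more than 15 mm (distance of drive_b from where it was at the start of the episode above 0.015 m).
It fails at once if the radio is moved more than 20 mm (distance of radio from where it was at the start of the episode above 0.02 m).
It fails at once if the adapter is moved more than 20 mm (distance of adapter from where it was at the start of the episode above 0.02 m).
It also fails if it takes over 69 s, if anything falls off the work surface, if the arm or the gripper's body presses on something with over 40 N, if the wrist force passes 120 N, or if a joint passes its speed limit or range.

## Working session

There is one attempt and no reset: what is moved stays moved. The work goes in short steps, Python scripts to look and compute and a shell command to move; the robot and the scene stay as the last step left them, time stands still between calls to the robot, and variables do not carry over. Pictures are saved under pics/ and viewed, at most 10 in all, crops included, and the job is handed in when it is done.

```bash
mkdir -p pics
python3 - <<'E'
from cell import *
import cv2
for n in("top","side"):
    cv2.imwrite(f"pics/{n}0.png",camera(n)[:,:,::-1])
    i=camera_info(n);print(n,i)
print(get_obs(),tip_extent)
E
```

```text
top {'intrinsics': array([[464.14941882,   0.        , 312.62952649],
       [  0.        , 464.14941882, 204.46126038],
       [  0.        ,   0.        ,   1.        ]]), 'cam_to_world': array([[ 3.32220854e-03,  9.95121808e-01, -9.85979190e-02,
         4.21086738e+02],
       [-9.99990509e-01,  3.02809429e-03, -3.13246303e-03,
        -9.00898759e+01],
       [-2.81861848e-03,  9.86073899e-02,  9.95122424e-01,
         1.13998948e+03],
       [ 0.00000000e+00,  0.00000000e+00,  0.00000000e+00,
         1.00000000e+00]])}
side {'intrinsics': array([[447.20886875,   0.        , 323.21159383],
       [  0.        , 447.20886875, 195.05017513],
       [  0.        ,   0.        ,   1.        ]]), 'cam_to_world': array([[ 9.99515719e-01,  6.48985804e-03, -3.04336693e-02,
         5.09774608e+02],
       [-2.90977796e-02,  5.41564679e-01, -8.40155354e-01,
        -9.20692817e+02],
       [ 1.10293114e-02,  8.40634035e-01,  5.41491250e-01,
         6.53708842e+02],
       [ 0.00000000e+00,  0.00000000e+00,  0.00000000e+00,
         1.00000000e+00]])}
{'time_s': 0.1, 'joints': array([-1.18002244e+00,  4.23769936e-01,  1.63059411e+00, -6.32485261e-06,
        1.08858045e+00, -1.90082798e-02]), 'qd': array([ 0.00158726, -0.00090551, -0.00310084,  0.00041584, -0.00043092,
        0.00184448]), 'tau': array([ 4.43058289e-04, -5.58424044e+01, -2.82443690e+01,  3.82126314e-05,
        2.97828752e-03, -2.62210136e-05]), 'tcp_pos': array([ 248.8428097 , -572.80919122,  233.52761506]), 'eef_rot': array([-3.07457971e+00, -6.38924493e-01,  4.00927620e-04]), 'contact_force': array([ 0.2054071 , -0.02980129, -0.6253015 ]), 'moment': array([ 0.04249565, -0.0544005 , -0.01984595]), 'grasp_force': 0.0, 'finger_gap': 1.0036605026974532} 25.0
```

View pics/top0.png

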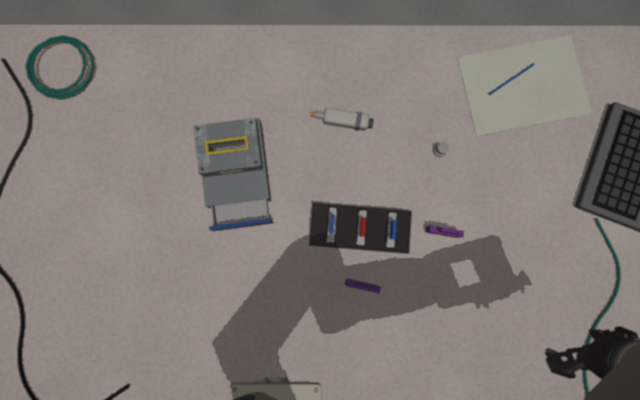

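View pics/side0.png

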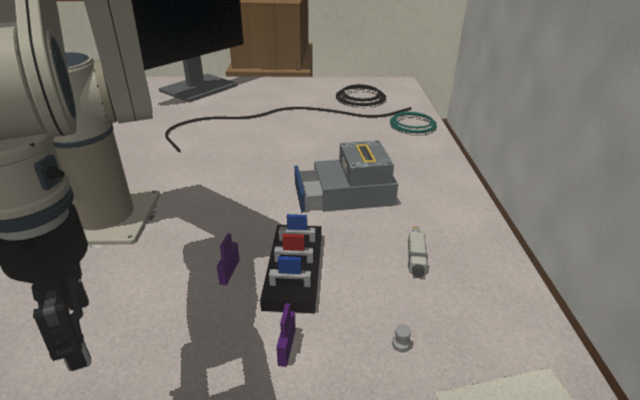

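The top view shows the box around (233,165), with its slot near (226,145) and the drawer front at (241,224). The red drive is in the middle bay near (362,227), and the purple look-alikes are at (362,285) and (444,231). I'll enlarge both views.

Run:
```python
import cv2,numpy as np
t=cv2.imread("pics/top0.png");s=cv2.imread("pics/side0.png")
a=cv2.resize(t[110:260,185:425],(800,500),interpolation=cv2.INTER_CUBIC)
b=cv2.resize(s[130:320,240:420],None,fx=3.15,fy=3.15,interpolation=cv2.INTER_CUBIC)
cv2.imwrite("pics/topc.png",a);cv2.imwrite("pics/sidec.png",b);print(b.shape)
```

```text
(598, 567, 3)
```

View pics/topc.png

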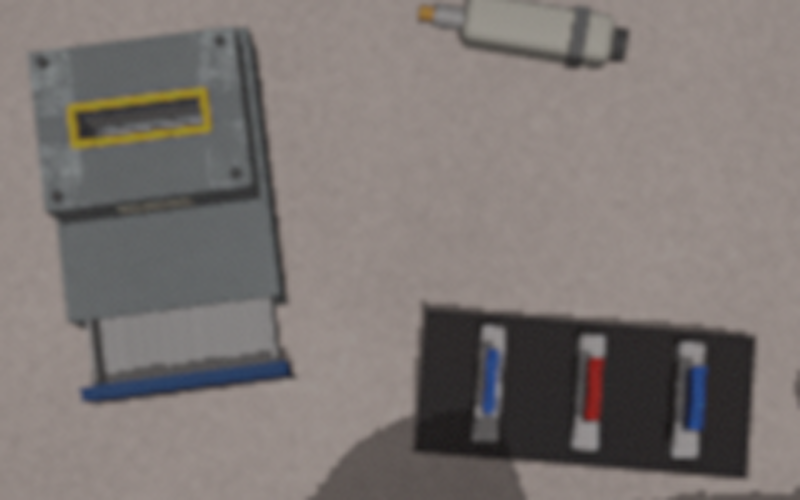

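View pics/sidec.png

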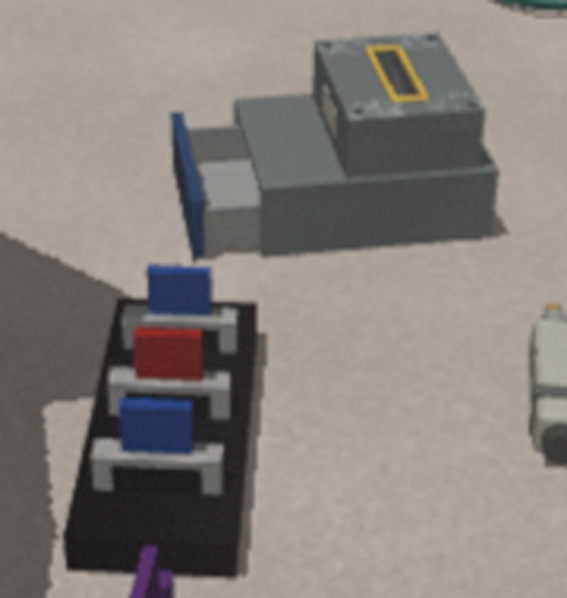

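Top crop: the bezel's outer corners are (68,105), (207,88), (210,131) and (73,148), and the red tab's top is near (598,389). The rack's far edge runs (422,303) to (755,335), and the drawer's outer edge (84,402) to (291,377). Side crop: bezel corners (365,46), (397,44), (427,98) and (396,101), with the red tab's top edge running (136,328) to (203,328). Next I'll triangulate these points.

```bash
cat > h.py <<'E'
import numpy as np
from cell import *
def ray(n,uv):
    i=camera_info(n);K=i["intrinsics"];M=i["cam_to_world"]
    d=np.array([(uv[0]-K[0,2])/K[0,0],-(uv[1]-K[1,2])/K[1,1],-1])
    d=M[:3,:3]@d;return M[:3,3],d/np.linalg.norm(d)
def tri(a,b):
    (p,d),(q,e)=ray("top",a),ray("side",b)
    s=np.linalg.lstsq(np.c_[d,-e],q-p,rcond=None)[0]
    x,y=p+s[0]*d,q+s[1]*e;return (x+y)/2,np.linalg.norm(x-y)
def atz(n,uv,z):
    p,d=ray(n,uv);return p+d*(z-p[2])/d[2]
T=lambda u,v:((u+.5)/3.3333-.5+185,(v+.5)/3.3333-.5+110)
S=lambda u,v:((u+.5)/3.15-.5+240,(v+.5)/3.15-.5+130)
E
python3 - <<'E'
from h import *
np.set_printoptions(precision=1,suppress=True)
t=[(68,105),(207,88),(210,131),(73,148)];s=[(365,46),(397,44),(427,98),(396,101)]
# far-left(top)=+x,+y ; side: (365,46)= -x,+y ; (397,44)=+x,+y;(427,98)=+x,-y;(396,101)=-x,-y
s=[s[1],s[2],s[3],s[0]]
P=[]
for a,b in zip(t,s):
    r=tri(T(*a),S(*b));P.append(r[0]);print(r, atz("top",T(*a),123),atz("side",S(*b),123))
P=np.array(P);print("slot",P.mean(0),"yaw of +y axis",np.degrees(np.arctan2(*(P[0]+P[3]-P[1]-P[2])[[1,0]]))-90)
A=np.mean([atz("top",T(*a),123) for a in t],0);print(A)
print("tab",tri(T(598,389),S(170,329)),atz("top",T(598,389),94),atz("side",S(170,329),94))
for a in[(422,303),(755,335),(747,475),(415,450)]:print("rack",atz("top",T(*a),30))
for a in[(84,402),(291,377)]:print("drawer",atz("top",T(*a),58),atz("top",T(*a),40))
for a,z in[((172,113),58),((198,258),4)]:print("drawer side",atz("side",S(*a),z))
for a in[(493,350),(486,415),(707,367),(702,430)]:print("blue",atz("top",T(*a),94))
E
```

```text
(array([661.6, 153.6, 124.1]), np.float64(2.5810201507187345)) [663.2 153.9 123. ] [660.6 155.2 123. ]
(array([674.8,  61. , 122. ]), np.float64(1.0527520853302)) [675.1  60.9 123. ] [673.9  59.  123. ]
(array([647.9,  58.8, 120.2]), np.float64(3.0511139124157807)) [645.8  58.4 123. ] [648.8  54.3 123. ]
(array([633.2, 149.5, 124.1]), np.float64(0.926994328141926)) [634.  149.7 123. ] [633.  151.6 123. ]
slot [654.4 105.7 122.6] yaw of +y axis 8.636332273737594
[654.5 105.7 123. ]
tab (array([ 476.2, -202.4,   97.3]), np.float64(1.6717097324153725)) [ 475.5 -202.8   94. ] [ 476.8 -198.1   94. ]
rack [540.5 -83.2  30. ]
rack [ 518.1 -323.    30. ]
rack [ 417.8 -315.5   30. ]
rack [434.8 -78.6  30. ]
drawer [467.1 152.7  58. ] [467.9 156.8  40. ]
drawer [485.1   8.1  58. ] [486.2   9.8  40. ]
drawer side [468.4 153.7  58. ]
drawer side [491.6  10.7   4. ]
blue [ 501.7 -131.9   94. ]
blue [ 457.7 -127.1   94. ]
blue [ 490.6 -276.7   94. ]
blue [ 448.1 -272.7   94. ]
```

```bash
python3 -m creep '[[[0.3,0.97,0],[0,0,-0.12],0],[[0.3,0.97,0],[0,0,-0.12],0],[[0.3,0.97,0],[0,0,-0.12],0],[[0.3,0.97,0],[0,0,-0.12],0],[[0.3,0.97,0],[0,0,-0.12],0],[[0.3,0.97,0],[0,0,-0.12],0],[[0.3,0.97,0],[0,0,-0.12],0],[[0.3,0.97,0],[0,0,-0.12],0],[[0.3,0.97,0],[0,0,-0.12],0],[[0.3,0.97,0],[0,0,-0.12],0],[[0.3,0.97,0],[0,0,-0.12],0],[[0.3,0.97,0],[0,0,-0.12],0],[[0.3,0.97,0],[0,0,-0.12],0],[[0.3,0.97,0],[0,0,-0.12],0],[[0.3,0.97,0],[0,0,-0.12],0],[[0.3,0.97,0],[0,0,-0.12],0],[[0.3,0.97,0],[0,0,-0.12],0],[[0.3,0.97,0],[0,0,-0.12],0],[[0.3,0.97,0],[0,0,-0.12],0],[[0.3,0.97,0],[0,0,-0.12],0]]'
```

```text
time_s: 2.6
tcp_pos: [429.0, 9.8, 234.1]
eef_rot: [3.136, 0.191, -0.001]
contact_force: [0.4, -0.4, -0.1]
finger_gap: 0.002
grasp_force: 0.0
```

```bash
python3 -m creep '[[[0.1,0.73,0],[0,0,0],0],[[0.1,0.73,0],[0,0,0],0],[[0.1,0.73,0],[0,0,0],0],[[0,0,-1],[0,0,0],0],[[0,0,-1],[0,0,0],0],[[0,0,-1],[0,0,0],0],[[0,0,-1],[0,0,0],0],[[0,0,-1],[0,0,0],0],[[0,0,-1],[0,0,0],0],[[0,0,0],[0,0,0],0]]'
python3 - <<'E'
from h import *
import cv2
a=camera("side")[130:280,240:440];cv2.imwrite("pics/d1.png",cv2.resize(a,None,fx=3,fy=3,interpolation=2)[:,:,::-1])
E
```

```text
time_s: 3.85
tcp_pos: [436.3, 74.2, 52.6]
eef_rot: [3.135, 0.191, -0.008]
contact_force: [0.1, 1.6, 0.2]
finger_gap: 0.005
grasp_force: 0.0
```

View pics/d1.png

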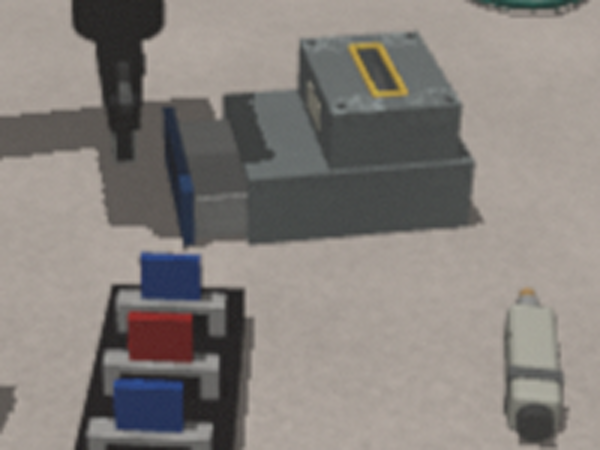

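The closed fingertips, at (125,158), stand in front of the middle of the drawer face. Next is the push.

```bash
python3 -m creep '[[[0.5,0.065,0],[0,0,0],0],[[0.5,0.065,0],[0,0,0],0],[[0.4,0.05,0],[0,0,0],0],[[0.3,0.04,0],[0,0,0],0],[[0.2,0.025,0],[0,0,0],0],[[0.1,0.013,0],[0,0,0],0]]'
```

```text
time_s: 4.65
tcp_pos: [498.2, 82.2, 54.2]
eef_rot: [-3.136, -0.191, 0.0]
contact_force: [-0.6, -0.1, 0.1]
finger_gap: -0.004
grasp_force: 0.6
```

```bash
python3 -m creep '[[[0.1,0.013,0],[0,0,0],0],[[0.1,0.013,0],[0,0,0],0],[[0.1,0.013,0],[0,0,0],0]]'; python3 -m creep '[[[0.1,0.013,0],[0,0,0],0],[[0.1,0.013,0],[0,0,0],0]]'
```

```text
time_s: 5.03
tcp_pos: [505.5, 83.2, 53.9]
eef_rot: [3.136, 0.191, -0.005]
contact_force: [-4.8, -0.5, 3.4]
finger_gap: -0.003
grasp_force: 2.3
time_s: 5.28
tcp_pos: [512.0, 84.0, 54.0]
eef_rot: [3.136, 0.191, -0.004]
contact_force: [-9.9, -1.4, 8.0]
finger_gap: 0.002
grasp_force: 4.9
```

```bash
python3 -m creep '[[[0.1,0.013,0],[0,0,0],0],[[0,0,0],[0,0,0],0]]'; python3 -m creep '[[[0.1,0.013,0],[0,0,0],0],[[0,0,0],[0,0,0],0]]'
```

```text
time_s: 5.52
tcp_pos: [512.0, 84.0, 53.6]
eef_rot: [3.135, 0.191, -0.013]
contact_force: [-12.3, -1.2, 8.6]
finger_gap: 0.002
grasp_force: 6.4
time_s: 5.78
tcp_pos: [512.1, 84.0, 53.2]
eef_rot: [3.135, 0.191, -0.022]
contact_force: [-20.6, -2.2, 13.9]
finger_gap: -0.002
grasp_force: 10.2
```

```bash
python3 -m creep '[[[-1,-0.13,0],[0,0,0],0],[[-1,-0.13,0],[0,0,0],0],[[0,0,1],[0,0,0],0],[[0,0,1],[0,0,0],0],[[0,0,1],[0,0,0],0],[[0,0,1],[0,0,0],0],[[0,0,1],[0,0,0],0],[[0.1,-1,0],[0,0,-0.2],40],[[0.1,-1,0],[0,0,-0.2],40],[[0.1,-1,0],[0,0,-0.2],40],[[0.1,-1,0],[0,0,-0.2],40],[[0.1,-1,0],[0,0,-0.2],40],[[0.1,-1,0],[0,0,-0.2],40],[[0.1,-1,0],[0,0,-0.2],40],[[0,-1,0],[0,0,-0.2],40],[[0,-1,0],[0,0,-0.12],40],[[0,0,0],[0,0,0],40],[[0,0,0],[0,0,0],40]]'
python3 - <<'E'
from h import *
import cv2
a=camera("side")[130:330,240:400];t=camera("top")[110:260,185:425]
cv2.imwrite("pics/e1.png",np.hstack([cv2.resize(a,(464,580),interpolation=2)[:,:,::-1]]));cv2.imwrite("pics/e1t.png",cv2.resize(t,(800,500),interpolation=2)[:,:,::-1])
E
```

```text
time_s: 8.02
tcp_pos: [480.1, -192.6, 204.2]
eef_rot: [-3.139, 0.133, -0.0]
contact_force: [-0.4, 0.2, -0.2]
finger_gap: 0.473
grasp_force: 0.0
```

View pics/e1.png

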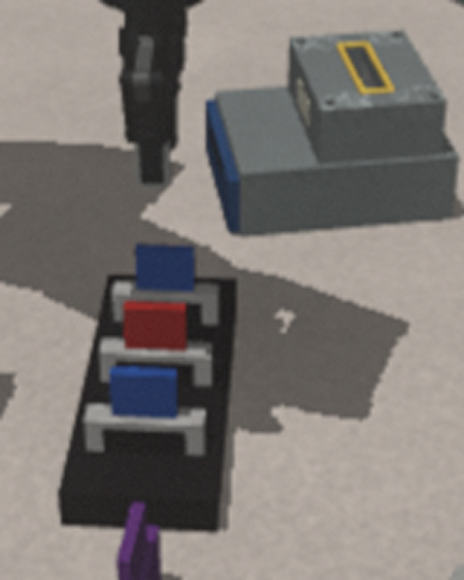

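The drawer front now sits flush with the box and the rack is undisturbed. Next I descend over the red tab and check.

```bash
python3 -m creep '[[[-0.12,-0.31,0],[0,0,0],40],[[0,0,-0.9],[0,0,0],40],[[0,0,-0.8],[0,0,0],40],[[0,0,-0.8],[0,0,0],40],[[0,0,-0.7],[0,0,0],40],[[0,0,-0.4],[0,0,0],40],[[0,0,-0.25],[0,0,0],40],[[0,0,0],[0,0,0],40],[[0,0,0],[0,0,0],40]]'
python3 - <<'E'
from h import *
import cv2
a=camera("side")[180:280,250:370]
cv2.imwrite("pics/f1.png",cv2.resize(a,None,fx=5,fy=5,interpolation=2)[:,:,::-1])
E
```

```text
time_s: 9.25
tcp_pos: [476.9, -202.4, 89.3]
eef_rot: [3.138, -0.133, 0.002]
contact_force: [0.5, -0.6, 0.7]
finger_gap: 0.47
grasp_force: 0.0
```

View pics/f1.png

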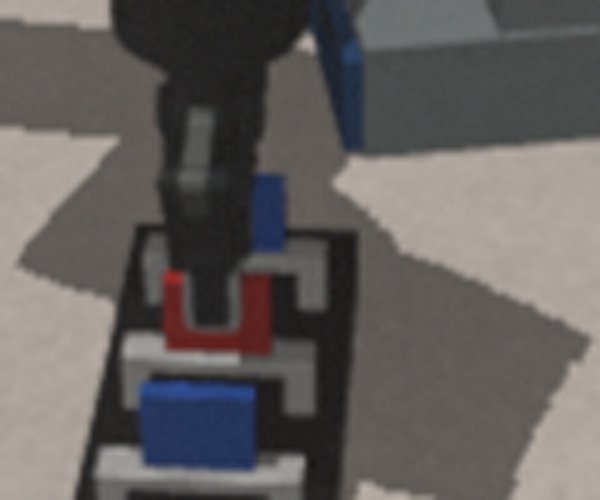

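The near finger sits across the red tab, within about 1 mm of its middle (213 against 218 px), and the neighbours are clear. Now I grip and lift a little.

```bash
python3 -m creep '[[[0.04,0,0],[0,0,0],20],[[0,0,0],[0,0,0],0],[[0,0,0],[0,0,0],0],[[0,0,0],[0,0,0],0],[[0,0,0],[0,0,0],0],[[0,0,0],[0,0,0],0]]'; python3 -m creep '[[[0,0,0.3],[0,0,0],0],[[0,0,0.5],[0,0,0],0],[[0,0,0],[0,0,0],0]]'
```

```text
time_s: 10.05
tcp_pos: [478.1, -202.3, 89.3]
eef_rot: [3.138, -0.133, 0.001]
contact_force: [0.2, 0.5, 5.2]
finger_gap: 0.068
grasp_force: 59.5
time_s: 10.42
tcp_pos: [478.6, -202.6, 114.2]
eef_rot: [3.138, -0.133, 0.004]
contact_force: [0.7, 0.4, -3.0]
finger_gap: 0.063
grasp_force: 58.8
```

```bash
python3 -m creep '[[[0,0,1],[0,0,0],0],[[0,0,1],[0,0,0],0],[[0,0,1],[0,0,0],0],[[0,0,1],[0,0,0],0],[[0.39,0.68,0],[0,0,0.99],0],[[0.39,0.68,0],[0,0,0.99],0],[[0.39,0.68,0],[0,0,0.99],0],[[0.39,0.68,0],[0,0,0.99],0],[[0.39,0.68,0],[0,0,0.99],0],[[0.39,0.68,0],[0,0,0.99],0],[[0.39,0.68,0],[0,0,0.99],0],[[0.39,0.68,0],[0,0,0.99],0],[[0.39,0.68,0],[0,0,0.99],0],[[0.39,0.68,0],[0,0,0.99],0],[[0.39,0.68,0],[0,0,0.99],0],[[0.39,0.68,0],[0,0,0.99],0],[[0.39,0.68,0],[0,0,0.99],0],[[0.39,0.68,0],[0,0,0.99],0],[[0.39,0.68,0],[0,0,0.99],0],[[0,0,0],[0,0,0],0]]'
python3 - <<'E'
from h import *
import cv2
a=camera("side")[100:230,290:450];t=camera("top")[100:200,170:290]
cv2.imwrite("pics/g1.png",np.vstack([cv2.resize(a,(560,455),interpolation=2)[:,:,::-1]]));cv2.imwrite("pics/g1t.png",cv2.resize(t,(600,500),interpolation=2)[:,:,::-1])
E
```

```text
time_s: 12.92
tcp_pos: [653.4, 105.0, 232.3]
eef_rot: [-2.074, -2.359, 0.0]
contact_force: [-0.3, 0.6, -1.5]
finger_gap: 0.066
grasp_force: 58.9
```

View pics/g1.png

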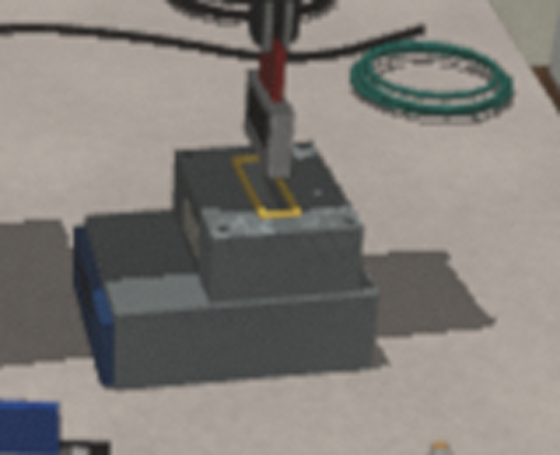

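Run:
```python
from h import *
G=lambda u,v:((u+.5)/3.5-.5+290,(v+.5)/3.5-.5+100)
f=atz("side",G(279.5,177),149);b=atz("side",G(279.5,214.5),122)
x=np.array([.992,.127,0]);y=np.array([-.127,.992,0])
for n,p in(("foot end",f),("bezel end",b)):print(n,p,(p-[654.4,105.7,0])@x,(p-[654.4,105.7,0])@y)
for u in((268,177),(290,177)):print(atz("side",G(*u),149)@x)
```

```text
foot end [658.66221282  65.81632762 149.        ] -0.8371112759808662 -40.105904026828476
bezel end [659.81987474  60.15012614 122.        ] -0.4083182353420476 -45.87379895865137
653.6728042985974
669.1303778178285
```

The drive's foot lines up over the slot within about 1 mm. I'll make a small correction and go down gently.

```bash
python3 -m creep '[[[0.03,0.02,-0.3],[0,0,0],0],[[0,0,-0.3],[0,0,0],0],[[0,0,-0.2],[0,0,0],0],[[0,0,-0.1],[0,0,0],0],[[0,0,-0.1],[0,0,0],0],[[0,0,-0.1],[0,0,0],0],[[0,0,0],[0,0,0],0]]'; python3 -m creep '[[[0,0,-0.15],[0,0,0],0],[[0,0,-0.15],[0,0,0],0],[[0,0,0],[0,0,0],0]]'
```

```text
time_s: 13.9
tcp_pos: [656.5, 106.4, 204.1]
eef_rot: [2.075, 2.355, 0.011]
contact_force: [-3.0, 6.3, 18.3]
finger_gap: 0.069
grasp_force: 61.8
time_s: 14.28
tcp_pos: [661.0, 109.7, 200.8]
eef_rot: [2.071, 2.351, 0.03]
contact_force: [-2.4, 16.9, 41.1]
finger_gap: 0.068
grasp_force: 68.6
```

```bash
python3 -m creep '[[[0,0,0.4],[0,0,0],0],[[0,0,0.2],[0,0,0],0],[[0,0,0],[0,0,0],0],[[0,0,0],[0,0,0],0]]'
python3 - <<'E'
from h import *
import cv2
a=camera("side")[115:195,320:420];t=camera("top")[100:200,170:290]
a=cv2.resize(a,(600,480),interpolation=2);cv2.imwrite("pics/h1.png",a[:,:,::-1])
E
```

```text
time_s: 14.78
tcp_pos: [653.4, 104.0, 207.5]
eef_rot: [-2.076, -2.356, 0.003]
contact_force: [0.4, 0.2, -2.5]
finger_gap: 0.066
grasp_force: 60.3
```

View pics/h1.png

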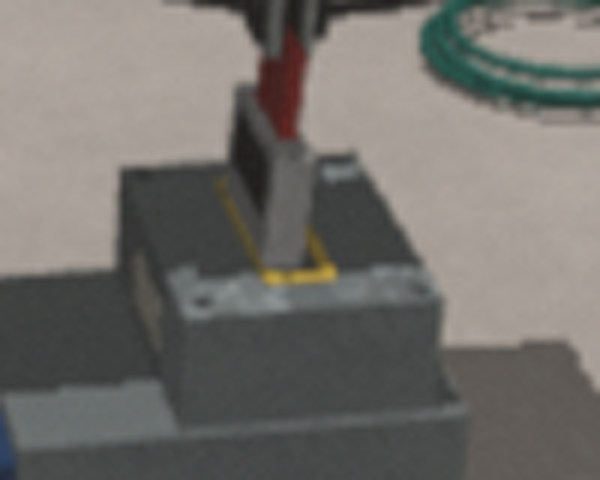

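The foot's near end is at (264–305, 265) and the bezel's at (262–335, 275), so the drive leans with its foot about 4 mm towards -x. I'll quantify the tilt.

Run:
```python
from h import *
import cv2
H=lambda u,v:((u+.5)/6-.5+320,(v+.5)/6-.5+115)
x=np.array([.992,.127,0]);y=np.array([-.127,.992,0])
for n,u,z in(("sh R",(312,150),174),("ft R",(303,264),124),("ft L",(264,267),124),("bez L",(262,278),121),("bez R",(335,275),121)):
    p=atz("side",H(*u),z)-[654.4,105.7,0];print(n,p@x,p@y)
a=camera("side")[85:165,330:410];b=camera("top")[120:180,190:270]
o=np.zeros((400,800,3),np.uint8);o[:,:400]=cv2.resize(a,(400,400),interpolation=2);o[:300,400:]=cv2.resize(b,(400,300),interpolation=2)
cv2.imwrite("pics/i1.png",o[:,:,::-1])
```

```text
sh R 4.592531251822978 -32.501585320759204
ft R 3.0063086262297483 -37.62265366466816
ft L -13.814743124806064 -37.99634178941271
bez L -15.406681805278039 -41.8929906597617
bez R 15.495132776920443 -43.473258189453
```

View pics/i1.png

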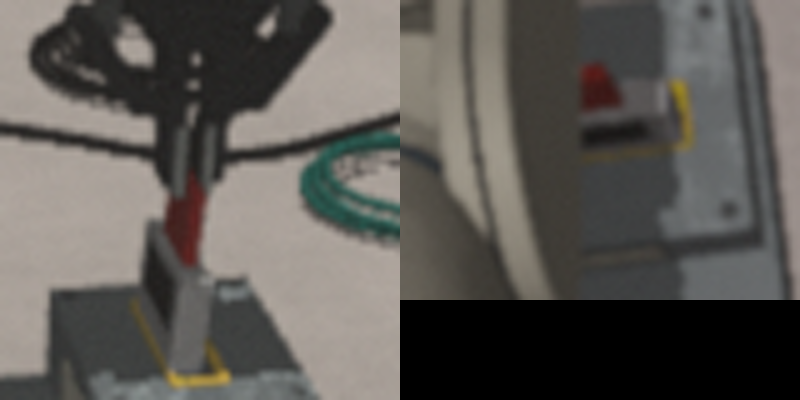

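The foot is about 4–5 mm towards box -x from a roughly 0.055 rad tilt in the grip, and about 2.5 mm towards -y. I'll raise it, turn the tilt out, shift and try again.

```bash
python3 -m creep '[[[0,0,0.2],[0,0,0],0],[[0.02,0.09,0],[0.03,-0.23,0],0],[[0,0,0],[0.03,-0.23,0],0],[[0,0,0],[0,0,0],0],[[0,0,0],[0,0,0],0]]'; python3 -m creep '[[[0,0,-0.1],[0,0,0],0],[[0,0,-0.1],[0,0,0],0],[[0,0,-0.1],[0,0,0],0],[[0,0,0],[0,0,0],0]]'
python3 - <<'E'
from h import *
print(get_obs()['moment'])
E
```

```text
time_s: 15.6
tcp_pos: [654.5, 107.2, 214.8]
eef_rot: [2.052, 2.33, 0.065]
contact_force: [0.2, -0.6, -2.3]
finger_gap: 0.067
grasp_force: 60.3
time_s: 16.1
tcp_pos: [654.4, 107.1, 205.2]
eef_rot: [2.052, 2.33, 0.064]
contact_force: [0.1, -0.3, -1.5]
finger_gap: 0.066
grasp_force: 60.3
[0.0100798  0.03884591 0.02893449]
```

```bash
python3 -m creep '[[[0,0,-0.1],[0,0,0],0],[[0,0,-0.1],[0,0,0],0],[[0,0,0],[0,0,0],0]]'
python3 - <<'E'
from h import *
from scipy.spatial.transform import Rotation as R
print(R.from_rotvec(get_obs()['eef_rot']).as_matrix()[:,2],get_obs()['moment'])
E
```

```text
time_s: 16.48
tcp_pos: [656.3, 108.4, 202.2]
eef_rot: [2.05, 2.328, 0.072]
contact_force: [-2.9, 3.9, 10.7]
finger_gap: 0.07
grasp_force: 62.5
[ 0.05962948  0.00924172 -0.9981778 ] [ 0.51938837  0.27537165 -0.05034716]
```

Run:
```python
from h import *
import cv2
np.set_printoptions(precision=1,suppress=True)
I=lambda u,v:((u-400+.5)/5-.5+190,(v+.5)/5-.5+120)
x=np.array([.992,.127,0]);y=np.array([-.127,.992,0])
f=lambda p:np.array([(p-[654.4,105.7,0])@x,(p-[654.4,105.7,0])@y])
for n,u,z in(("bezel -y end outer",(691,115),121),("bezel inner",(680,115),122),("shoulder -y end",(668,100),174),("front bezel outer",(640,158),121)):print(n,f(atz("top",I(*u),z)))
# now: raise nothing, sample colours in the top and side views
t=camera("top").astype(int)
hsv=cv2.cvtColor(t.astype(np.uint8),cv2.COLOR_RGB2HSV)
m=cv2.inRange(hsv,(18,110,70),(35,255,255));v,u=np.nonzero(m[120:180,190:270]);print("yellow top",len(u))
for r in range(120,180):
    c=np.nonzero(m[r,190:270])[0]
    if len(c):print(r,c.min()+190,c.max()+190,len(c),end="; ")
print()
for r in (138,140,142,144):print(r,t[r,236:254].tolist())
s=camera("side");hsv=cv2.cvtColor(s,cv2.COLOR_RGB2HSV);m=cv2.inRange(hsv,(18,110,70),(35,255,255))
for r in range(130,175):
    c=np.nonzero(m[r,330:410])[0]
    if len(c):print(r,(c+330).tolist(),end="; ")
print()
for r in (154,156,158,160):print(r,s[r,355:382].tolist())
```

```text
bezel -y end outer [  0.2 -47.5]
bezel inner [  0.6 -42.8]
shoulder -y end [ -5.5 -44.7]
front bezel outer [-16.4 -22.8]
yellow top 100
136 244 245 2; 137 243 246 4; 138 244 247 4; 139 244 247 4; 140 245 247 3; 141 245 247 3; 142 245 247 3; 143 245 247 3; 144 245 247 3; 145 246 247 2; 146 245 247 3; 147 243 248 6; 148 234 247 14; 149 227 247 21; 150 226 241 16; 151 225 233 9; 
138 [[88, 85, 85], [90, 86, 86], [89, 86, 86], [89, 85, 85], [91, 87, 88], [88, 85, 85], [76, 73, 72], [85, 78, 56], [122, 108, 45], [149, 131, 37], [150, 130, 44], [122, 108, 68], [100, 99, 94], [98, 102, 104], [100, 103, 105], [99, 102, 103], [101, 104, 105], [100, 104, 105]]
140 [[89, 85, 85], [88, 85, 84], [87, 83, 84], [84, 82, 81], [84, 81, 81], [82, 79, 79], [70, 68, 69], [64, 61, 62], [85, 76, 57], [125, 109, 48], [142, 125, 41], [128, 113, 63], [105, 101, 92], [98, 101, 103], [99, 103, 104], [100, 103, 104], [99, 102, 104], [100, 102, 104]]
142 [[66, 63, 63], [66, 64, 63], [66, 63, 62], [66, 63, 62], [64, 60, 60], [64, 62, 61], [68, 66, 67], [67, 64, 65], [75, 68, 58], [113, 101, 49], [143, 126, 41], [
[... 1688 characters left out ...]
[101, 86, 41], [102, 88, 52], [86, 81, 71], [94, 93, 92], [100, 100, 99], [101, 99, 99], [99, 98, 98], [102, 101, 100], [98, 97, 94], [96, 89, 75], [102, 87, 46], [99, 85, 49], [75, 70, 58], [63, 65, 65], [64, 67, 66], [65, 67, 65], [62, 63, 63], [63, 66, 64], [65, 66, 66]]
160 [[87, 91, 89], [87, 90, 90], [87, 90, 90], [87, 91, 90], [86, 91, 89], [86, 91, 90], [87, 91, 90], [88, 88, 81], [128, 111, 65], [184, 156, 69], [180, 161, 75], [153, 139, 81], [155, 139, 90], [156, 139, 90], [154, 135, 86], [153, 132, 78], [156, 135, 77], [153, 131, 69], [165, 137, 63], [186, 156, 70], [168, 142, 71], [105, 102, 87], [103, 108, 108], [108, 112, 112], [111, 115, 114], [112, 117, 116], [111, 116, 115]]
```

Run:
```python
from h import *
np.set_printoptions(precision=1,suppress=True)
x=np.array([.992,.127,0]);y=np.array([-.127,.992,0])
f=lambda p:np.array([(p-[654.4,105.7,0])@x,(p-[654.4,105.7,0])@y])
print(f(atz("top",(242.2,139),169)),f(atz("top",(247.6,141),121)),f(atz("top",(244.4,140),122)))
print(f(get_obs()["tcp_pos"]))
print(f(atz("side",(369,158),121)),f(atz("side",(368.4,158),121)),f(atz("side",(369,159.5),120)),f(atz("side",(369,161.8),121)))
```

```text
[ -2.6 -42.1] [  3.9 -47.5] [  6.8 -40.8]
[2.1 2.5]
[  2.6 -28.8] [  1.1 -28.5] [  1.2 -34.8] [ -2.2 -48.4]
```

```bash
python3 -m creep '[[[0,0,0.2],[0,0,0],0],[[0,0.1,0],[0,0,0],0],[[0,0,0],[0,0,0],0],[[0,0,-0.1],[0,0,0],0],[[0,0,-0.1],[0,0,0],0],[[0,0,0],[0,0,0],0]]';python3 -m creep '[[[0,0,-0.1],[0,0,0],0],[[0,0,0],[0,0,0],0]]'
```

```text
time_s: 17.32
tcp_pos: [654.4, 110.0, 199.1]
eef_rot: [2.052, 2.33, 0.064]
contact_force: [-0.8, -0.5, -1.8]
finger_gap: 0.068
grasp_force: 60.3
time_s: 17.58
tcp_pos: [654.5, 110.1, 196.4]
eef_rot: [2.052, 2.33, 0.064]
contact_force: [-0.3, 0.4, -0.9]
finger_gap: 0.067
grasp_force: 60.3
```

The drive is entering freely. I'll continue down to the catch.

```bash
python3 -m creep '[[[0,0,-0.1],[0,0,0],0],[[0,0,-0.1],[0,0,0],0],[[0,0,-0.1],[0,0,0],0],[[0,0,-0.1],[0,0,0],0],[[0,0,0],[0,0,0],0]]';python3 -m creep '[[[0,0,-0.1],[0,0,0],0],[[0,0,-0.1],[0,0,0],0],[[0,0,-0.1],[0,0,0],0],[[0,0,0],[0,0,0],0]]'
```

```text
time_s: 18.2
tcp_pos: [654.9, 110.2, 184.7]
eef_rot: [2.052, 2.329, 0.066]
contact_force: [1.1, -0.2, -0.9]
finger_gap: 0.068
grasp_force: 60.2
time_s: 18.7
tcp_pos: [655.7, 110.3, 176.8]
eef_rot: [2.05, 2.328, 0.068]
contact_force: [1.1, -1.0, 4.6]
finger_gap: 0.066
grasp_force: 61.1
```

```bash
python3 -m creep '[[[0,0,-0.1],[0,0,0],0],[[0,0,-0.1],[0,0,0],0],[[0,0,-0.1],[0,0,0],0],[[0,0,0],[0,0,0],0]]'
```

```text
time_s: 19.2
tcp_pos: [654.9, 110.2, 166.6]
eef_rot: [2.051, 2.329, 0.066]
contact_force: [4.0, 0.5, 2.7]
finger_gap: 0.066
grasp_force: 60.9
```

```bash
python3 -m creep '[[[0,0,-0.1],[0,0,0],0],[[0,0,-0.1],[0,0,0],0],[[0,0,-0.1],[0,0,0],0],[[0,0,-0.1],[0,0,0],0],[[0,0,0],[0,0,0],0],[[0,0,0],[0,0,0],0]]'
```

```text
time_s: 19.95
tcp_pos: [654.5, 110.2, 154.2]
eef_rot: [2.052, 2.33, 0.065]
contact_force: [5.3, 0.8, 0.2]
finger_gap: 0.067
grasp_force: 60.7
```

```bash
python3 -m creep '[[[0,0,0],[0,0,0],30],[[0,0,0],[0,0,0],30],[[0,0,0],[0,0,0],30],[[0,0,0.3],[0,0,0],30],[[0,0,0.6],[0,0,0],30],[[0,0,0.6],[0,0,0],30],[[0,0,0.6],[0,0,0],30],[[0,-0.15,0],[-0.03,0.23,0],0],[[0,0,0],[-0.03,0.23,0],0],[[0,0,0],[0,0,0],0],[[0,0,0],[0,0,0],0],[[0,0,0],[0,0,0],0]]'
python3 - <<'E'
from h import *
import cv2
np.set_printoptions(precision=1,suppress=True)
s=camera("side");hsv=cv2.cvtColor(s,cv2.COLOR_RGB2HSV)
m=cv2.inRange(hsv,(0,120,50),(8,255,255))|cv2.inRange(hsv,(172,120,50),(180,255,255))
for r in range(110,165):
    c=np.nonzero(m[r,330:410])[0]
    if len(c):print(r,c.min()+330,c.max()+330,len(c),end="; ")
E
```

```text
time_s: 21.45
tcp_pos: [654.3, 105.6, 217.2]
eef_rot: [-2.076, -2.357, 0.001]
contact_force: [-1.0, -0.3, 0.2]
finger_gap: 0.004
grasp_force: 0.0
137 365 365 1; 138 365 366 2; 139 365 367 3; 140 365 367 3; 141 365 368 4; 142 364 369 6; 143 364 369 6; 144 364 369 6; 145 364 370 7; 146 364 369 5; 147 364 369 6; 148 364 369 6; 149 364 369 6; 150 365 369 5; 151 366 369 4; 152 366 369 4; 153 366 369 4; 154 367 369 3; 155 367 368 2;
```

```bash
python3 - <<'E'
from h import *
np.set_printoptions(precision=1,suppress=True)
for z in(157,161,165):
  print(z,atz("side",(368.5,142.5),z),atz("side",(365,137),z))
i=camera_info("side");M=np.linalg.inv(i["cam_to_world"]);K=i["intrinsics"]
x=np.array([.992,.127,0]);y=np.array([-.127,.992,0])
for p in [np.array([654.4,105.7,z])+s*y for z in(157,161,165) for s in(-22,22)]:
    c=M@np.r_[p,1];print(p,K[0,2]+K[0,0]*c[0]/-c[2],K[1,2]-K[1,1]*c[1]/-c[2])
E
python3 -m creep '[[[0,0,-0.5],[0,0,0],0],[[0,0,-0.3],[0,0,0],0],[[0,0,0],[0,0,0],0]]'
```

```text
157 [658.7  92.6 157. ] [653.3 124.6 157. ]
161 [657.5  84.4 161. ] [652.2 116.2 161. ]
165 [656.3  76.3 165. ] [651.  107.8 165. ]
[657.2  83.9 157. ] 368.29047927390025 144.04564843278976
[651.6 127.5 157. ] 364.2077877832475 136.5121145356511
[657.2  83.9 161. ] 368.3957166416641 142.598269273748
[651.6 127.5 161. ] 364.30201241283464 135.09643718046306
[657.2  83.9 165. ] 368.5013635647404 141.14525730730645
[651.6 127.5 165. ] 364.396592096258 133.67542532114308
time_s: 21.88
tcp_pos: [653.7, 105.5, 192.1]
eef_rot: [-2.075, -2.356, 0.003]
contact_force: [0.7, 0.2, 0.2]
finger_gap: 0.0
grasp_force: 0.0
```

The tab is centred with its top near z 160, and the closed tips are above it. I'll push it down.

```bash
python3 -m creep '[[[0.02,0,-0.15],[0,0,0],0],[[0,0,-0.15],[0,0,0],0],[[0,0,-0.1],[0,0,0],0],[[0,0,0],[0,0,0],0]]'; python3 -m creep '[[[0,0,-0.15],[0,0,0],0],[[0,0,-0.15],[0,0,0],0],[[0,0,-0.15],[0,0,0],0],[[0,0,0],[0,0,0],0]]'
```

```text
time_s: 22.38
tcp_pos: [655.1, 105.6, 181.4]
eef_rot: [-2.076, -2.357, 0.001]
contact_force: [0.0, -0.3, 0.8]
finger_gap: 0.003
grasp_force: 0.0
time_s: 22.88
tcp_pos: [654.9, 105.6, 167.6]
eef_rot: [-2.076, -2.357, 0.001]
contact_force: [0.2, 0.7, 0.8]
finger_gap: -0.004
grasp_force: 0.0
```

Run:
```python
from h import *
import cv2
s=camera("side");hsv=cv2.cvtColor(s,cv2.COLOR_RGB2HSV)
m=cv2.inRange(hsv,(0,120,50),(8,255,255))|cv2.inRange(hsv,(172,120,50),(180,255,255))
for r in range(110,172):
    c=np.nonzero(m[r,330:410])[0]
    if len(c):print(r,(c+330).tolist(),end="; ")
print()
for r in range(138,164,2):print(r,[int(v) for v in s[r,355:382].mean(1)])
```

```text
140 [365, 366, 367]; 141 [364, 365, 366, 367, 368]; 142 [364, 365, 366, 367, 368, 369]; 143 [364, 365, 366, 367, 368, 369, 370]; 144 [364, 365, 366, 367, 368, 369]; 145 [364, 365, 366, 367, 368, 369, 370]; 146 [364, 365, 366, 367, 368, 369]; 147 [364, 365, 366, 367, 368, 369]; 148 [364, 365, 366, 367, 368, 369]; 149 [364, 365, 366, 367, 368, 369]; 150 [365, 366, 367, 368, 369]; 151 [365, 366, 367, 368, 369]; 152 [366, 367, 368, 369]; 153 [366, 367, 368, 369]; 154 [367, 368, 369]; 155 [367, 368]; 
138 [160, 160, 160, 161, 158, 160, 161, 156, 128, 61, 63, 68, 56, 74, 116, 144, 161, 161, 162, 161, 157, 161, 158, 157, 158, 160, 159]
140 [159, 159, 159, 158, 160, 162, 156, 142, 104, 49, 44, 48, 48, 64, 102, 132, 131, 130, 130, 126, 125, 125, 120, 111, 127, 159, 163]
142 [81, 80, 78, 69, 68, 69, 70, 63, 52, 45, 46, 46, 46, 53, 54, 58, 63, 73, 93, 94, 90, 87, 87, 82, 77, 116, 151]
144 [64, 66, 72, 71, 75, 79, 80, 73, 54, 45, 43, 44, 49, 54, 55, 60, 63, 65, 79, 102, 108, 107, 97, 70, 62, 75, 112]
146 [64, 70, 80, 80, 80, 84, 87, 78, 55, 43, 45, 43, 46, 53, 56, 62, 65, 64, 62, 61, 63, 63, 62,
[... 260 characters left out ...]
63, 69, 76, 72, 72, 78, 77, 54, 43, 49, 54, 56, 66, 69, 63, 64, 64, 63, 62, 63, 62, 64, 65, 62]
154 [63, 63, 62, 64, 65, 70, 73, 67, 71, 78, 75, 53, 51, 53, 59, 73, 76, 72, 64, 62, 63, 62, 64, 64, 63, 62, 63]
156 [64, 62, 62, 65, 62, 63, 68, 74, 68, 69, 75, 78, 73, 72, 75, 79, 80, 78, 76, 65, 63, 64, 63, 63, 64, 62, 65]
158 [63, 63, 63, 65, 62, 65, 63, 68, 80, 79, 74, 73, 81, 82, 83, 80, 79, 76, 76, 77, 69, 62, 63, 63, 63, 64, 62]
160 [67, 66, 66, 67, 66, 65, 65, 70, 100, 136, 137, 120, 122, 126, 123, 117, 122, 122, 124, 137, 128, 90, 87, 91, 94, 96, 92]
162 [116, 114, 123, 136, 131, 119, 116, 117, 116, 114, 128, 131, 121, 108, 107, 108, 106, 103, 104, 108, 117, 115, 116, 115, 119, 121, 115]
```

Run:
```python
from h import *
o=get_obs();print(o["tcp_pos"],o["contact_force"],o["moment"],o["tau"])
s=camera("side")
for r in range(122,158,1):print(r,' '.join('%d,%d,%d'%tuple(p) for p in s[r,360:373]))
i=camera_info("side");M=np.linalg.inv(i["cam_to_world"]);K=i["intrinsics"]
for p in([654.9,95,142.6],[654.9,95,160],[656,94.7,129]):
    c=M@np.r_[p,1];print(p,K[0,2]+K[0,0]*c[0]/-c[2],K[1,2]-K[1,1]*c[1]/-c[2])
```

```text
[655.08356381 105.63521422 167.92963333] [-0.85351881 -0.46335207 -0.7478615 ] [-0.00012235 -0.0172974   0.00308026] [ 6.75437223e-04 -6.12629199e+01 -2.61520100e+01  1.84173564e-05
 -4.36051880e-03  6.87271995e-05]
122 56,53,51 46,45,44 39,38,37 38,38,36 38,39,36 39,38,36 38,39,37 38,37,36 38,37,34 38,35,35 38,37,36 37,35,34 37,36,36
123 122,115,110 91,87,82 50,49,47 37,36,35 41,37,37 38,38,37 38,37,36 39,39,37 37,35,35 40,40,38 39,39,37 38,36,35 39,37,37
124 165,157,150 134,126,121 62,59,58 38,37,35 37,35,35 38,38,38 42,42,40 45,46,45 43,42,40 43,43,39 49,49,46 45,44,43 38,37,36
125 173,164,157 147,141,134 57,54,52 35,34,32 37,37,36 45,44,43 57,58,54 63,64,61 51,50,48 55,54,52 69,69,67 56,56,54 45,44,42
126 174,164,157 149,141,135 58,55,52 35,35,34 38,37,35 51,51,49 73,73,71 76,77,74 57,56,54 62,62,60 81,81,77 63,63,61 44,41,41
127 168,160,152 136,128,123 54,52,50 38,37,35 40,38,37 53,52,51 79,79,76 79,79,76 57,57,54 64,63,60 80,80,77 64,65,63 46,46,44
128 161,153,144 119,112,107 46,44,43 35,33,32 38,36,34 53,53,51 78,77,74 79,79,76 56,55,52 63,62,60 79,80,78 60,60,59 50,48,47
129 
[... 3141 characters left out ...]
5 90,37,34 88,48,39 91,73,42 93,81,43 73,70,54
154 84,74,47 98,83,45 84,73,49 75,72,65 80,79,78 79,73,70 75,45,42 83,35,32 90,37,35 88,51,44 91,75,53 99,85,46 86,77,50
155 77,71,54 95,83,47 95,82,44 74,67,53 73,73,71 81,78,75 81,61,60 88,43,41 89,42,41 87,53,51 87,74,62 99,87,52 100,85,44
156 63,65,57 84,75,47 97,82,43 84,75,49 74,72,65 76,75,73 85,77,75 89,67,65 86,65,64 86,70,69 84,77,73 91,83,61 103,88,45
157 64,65,62 76,69,53 95,82,45 101,84,46 87,77,55 72,72,70 81,81,80 84,82,80 86,85,82 84,83,82 84,83,82 88,83,74 97,83,49
[654.9, 95, 142.6] 366.51806253226283 147.21603429344276
[654.9, 95, 160] 366.95700763387936 141.00142454411827
[656, 94.7, 129] 366.62234820784425 152.05462840451074
```

```bash
cat > red.py <<'E'
from h import *
import cv2
o=get_obs();print(o["tcp_pos"].round(1),o["contact_force"].round(1),o["finger_gap"])
s=camera("side");hsv=cv2.cvtColor(s,cv2.COLOR_RGB2HSV)
m=cv2.inRange(hsv,(0,110,50),(8,255,255))|cv2.inRange(hsv,(172,110,50),(180,255,255))
for r in range(110,172):
    c=np.nonzero(m[r,330:410])[0]
    if len(c):print(r,c.min()+330,c.max()+330,end="; ")
E
python3 -m creep '[[[0,0,-0.1],[0,0,0],0],[[0,0,-0.1],[0,0,0],0],[[0,0,0],[0,0,0],0]]';python3 red.py
```

```text
time_s: 23.35
tcp_pos: [655.2, 105.6, 162.1]
eef_rot: [2.076, 2.357, -0.0]
contact_force: [0.1, 0.2, 0.7]
finger_gap: 0.001
grasp_force: 0.0
[655.2 105.6 162.1] [0.1 0.2 0.7] 0.0014929058663291845
141 364 368; 142 364 369; 143 364 370; 144 364 370; 145 364 370; 146 363 370; 147 364 369; 148 364 369; 149 364 369; 150 365 370; 151 365 369; 152 366 369; 153 366 369; 154 367 369; 155 367 369;
```

```bash
python3 -m creep '[[[0,0,-0.1],[0,0,0],0],[[0,0,-0.1],[0,0,0],0],[[0,0,0],[0,0,0],0]]';python3 red.py
```

```text
time_s: 23.78
tcp_pos: [655.3, 105.5, 156.8]
eef_rot: [2.076, 2.357, 0.0]
contact_force: [-1.4, -0.5, 4.9]
finger_gap: -0.001
grasp_force: 2.3
[655.3 105.5 156.8] [-1.4 -0.5  4.9] -0.0007039405964699377
143 364 368; 144 364 369; 145 364 370; 146 363 370; 147 364 369; 148 364 369; 149 364 369; 150 364 369; 151 364 369; 152 365 369; 153 365 369; 154 366 369; 155 366 369; 156 367 369; 157 367 368;
```

Contact: the tab now moves down at about 5 N. I'll keep pushing.

```bash
python3 -m creep '[[[0,0,-0.1],[0,0,0],0],[[0,0,-0.1],[0,0,0],0],[[0,0,-0.1],[0,0,0],0],[[0,0,-0.1],[0,0,0],0],[[0,0,0],[0,0,0],0]]';python3 red.py;python3 -m creep '[[[0,0,-0.1],[0,0,0],0],[[0,0,-0.1],[0,0,0],0],[[0,0,-0.1],[0,0,0],0],[[0,0,0],[0,0,0],0]]';python3 red.py
```

```text
time_s: 24.45
tcp_pos: [655.4, 105.6, 144.7]
eef_rot: [2.076, 2.357, 0.0]
contact_force: [-1.0, -0.9, 5.4]
finger_gap: 0.003
grasp_force: 2.4
[655.4 105.6 144.7] [-1.  -0.9  5.4] 0.003024005422391521
147 367 368; 148 364 369; 149 363 369; 150 363 369; 151 363 369; 152 363 369; 153 363 369; 154 363 369; 155 364 369; 156 365 369; 157 365 369; 158 366 369; 159 367 369; time_s: 25.0
tcp_pos: [655.7, 105.7, 135.6]
eef_rot: [2.076, 2.357, 0.001]
contact_force: [-0.2, -0.3, 3.8]
finger_gap: -0.004
grasp_force: 1.9
[655.7 105.7 135.6] [-0.2 -0.3  3.8] -0.003546164552854756
150 367 367; 151 363 368; 152 363 369; 153 363 369; 154 363 369; 155 364 369; 156 364 369; 157 365 369; 158 366 369; 159 367 369;
```

```bash
python3 -m creep '[[[0,0,-0.1],[0,0,0],0],[[0,0,-0.1],[0,0,0],0],[[0,0,0],[0,0,0],0]]';python3 red.py;python3 -m creep '[[[0,0,-0.08],[0,0,0],0],[[0,0,0],[0,0,0],0]]';python3 red.py
```

```text
time_s: 25.42
tcp_pos: [654.6, 105.6, 128.4]
eef_rot: [-2.076, -2.357, 0.002]
contact_force: [-0.2, 1.7, 0.0]
finger_gap: 0.003
grasp_force: 0.0
[654.6 105.6 128.4] [-0.2  1.7  0. ] 0.0028163679658047796
158 365 365; time_s: 25.72
tcp_pos: [655.0, 105.6, 126.5]
eef_rot: [-2.076, -2.357, 0.001]
contact_force: [0.2, 0.2, 0.8]
finger_gap: -0.002
grasp_force: 0.0
[655.  105.6 126.5] [0.2 0.2 0.8] -0.0019177868754600782
```

The drive has dropped through. I'll retreat and check the drawer and the rack.

```bash
python3 -m creep '[[[0,0,0.5],[0,0,0],0],[[0,0,1],[0,0,0],0],[[0,0,1],[0,0,0],0],[[0,0,1],[0,0,0],0],[[-0.3,-1,0],[0,0,0],0],[[-0.3,-1,0],[0,0,0],0],[[-0.3,-1,0],[0,0,0],0],[[-0.3,-1,0],[0,0,0],0],[[-0.3,-1,0],[0,0,0],0],[[-0.3,-1,0],[0,0,0],0],[[0,0,0],[0,0,0],0],[[0,0,0],[0,0,0],0],[[0,0,0],[0,0,0],0],[[0,0,0],[0,0,0],0]]'
python3 - <<'E'
from h import *
import cv2
def blobs(im,n):
    hsv=cv2.cvtColor(im,cv2.COLOR_BGR2HSV)
    for c,lo,hi in(("blue",(100,110,40),(125,255,255)),("red",(0,130,60),(8,255,255))):
        k,_,st,ce=cv2.connectedComponentsWithStats(cv2.inRange(hsv,lo,hi))
        print(n,c,[(s[:5].tolist(),q.round(1).tolist()) for s,q in zip(st[1:],ce[1:]) if s[4]>8])
for n in("top","side"):
    blobs(cv2.imread(f"pics/{n}0.png"),n+"0");blobs(camera(n)[:,:,::-1].copy(),n)
blobs(cv2.resize(cv2.imread("pics/e1.png"),(160,200),interpolation=3),"e1 (+240,+130)")
E
```

```text
time_s: 27.52
tcp_pos: [601.4, -73.6, 231.9]
eef_rot: [-2.075, -2.359, -0.0]
contact_force: [-0.0, -0.2, 0.2]
finger_gap: 0.002
grasp_force: 0.0
top0 blue [([490, 64, 43, 30, 61], [511.2, 78.4]), ([330, 215, 4, 19, 51], [331.6, 223.8]), ([210, 219, 62, 11, 212], [240.6, 223.9]), ([391, 220, 6, 19, 96], [393.7, 229.1])]
top0 red [([360, 218, 6, 18, 87], [362.9, 226.4])]
top blue [([490, 64, 43, 30, 61], [511.3, 78.4]), ([208, 205, 19, 6, 81], [217.3, 207.7]), ([391, 220, 6, 19, 94], [393.7, 229.0])]
top red [([219, 145, 19, 5, 57], [227.6, 146.7])]
side0 blue [([295, 167, 9, 27, 72], [299.0, 181.0]), ([287, 215, 20, 15, 268], [296.5, 221.7]), ([278, 256, 23, 18, 384], [289.1, 264.2])]
side0 red [([283, 234, 21, 16, 322], [292.9, 241.6])]
side blue [([312, 165, 6, 14, 43], [314.0, 171.6]), ([287, 214, 20, 16, 280], [296.4, 221.5]), ([277, 256, 24, 18, 385], [289.0, 264.0])]
side red []
e1 (+240,+130) blue [([72, 35, 10, 29, 95], [76.1, 49.3]), ([78, 73, 3, 6, 9], [79.3, 75.4]), ([47, 85, 20, 15, 279], [56.3, 91.9]), ([38, 126, 23, 18, 380], [49.1, 134.1])]
e1 (+240,+130) red [([43, 104, 21, 16, 327], [53.0, 111.6])]
```

```bash
python3 -c "
from h import *
print(atz('top',(227.6,146.7),98),get_obs()['time_s']);print(hand_in())"
```

```text
[656.38539586 107.94989672  98.        ] 27.625
the job is handed in; nothing more can be done
None
```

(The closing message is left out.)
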